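# Reset the interlock under its push-latch cover

## Robot

A 6-joint arm with a two-finger parallel gripper is mounted at the origin on the work surface. World frame = base frame: x ahead of the robot, y to its left, z up, the work surface at z = 0. Lengths are in m, angles in rad, forces in N, time in s.
With the tool pointing down it reaches from about 0.225 to 0.875 m from the base axis. Payload 3.4 kg.
Tool frame: the origin (TCP) lies on the mounting face of the last link; the fingertips stand 173 mm ahead of it and the grasp point (between the pads) lies 155 mm ahead of it; y points along the fingers, x is the direction in which the jaws open and shut, and the axes are right-handed (so a half turn about y gives the same grasp; the last joint's range is limited). The gripper opens to 85 mm and grips with 20 to 120 N. Pads are 22 mm wide; open, the fingers measure 114 mm over their backs; the gripper's body (76 mm by 85 mm) begins 54 mm behind the grasp point. The pads swing forward as they close: fully open they stand 13 mm farther back than shut.
Start: joints at [1.204, 0.276, 1.505, -0, 1.361, -0.121], TCP at [0.14, 0.558, 0.405] pointing down, gripper open.
Joint ranges: [-2.89, 2.89], [-0.75, 2.08], [0.22, 2.7], [-1.18, 4.32], [0.11, 2.71], [-2.7, 2.7]. Speed limits (rad/s): [2.57, 2.57, 3.14, 3.14, 3.14, 3.14].

## Interface

Orientations are given as a unit quaternion [w, x, y, z].
In Python, from rig import manip, vision, ticket gives the robot as it stands.
- The arm moves only by the tool arm_command, never from a script. Its argument "increments" is one flat list of numbers, 7 for each row, row after row: the turn, a rotation vector about the tool's x, y, z in rad, then the shift along the tool's x, y, z in cm, then the closure, from 0 (fully open) to 1 (shut). In form: [wx, wy, wz, tx, ty, tz, hand, wx, wy, wz, tx, ty, tz, hand, ...]. A call has 1 to 8 rows; each row shifts and turns the commanded pose from where the row before left it, along the tool's axes as they then stand; what a row does not reach is not made up. A row lasts 1/8 s, in which the tool goes at most 62.5 mm and 10.7 degrees, less where a joint would pass 70% of its speed; a pose out of reach is approached as far as the arm can. A call is refused whole if a number of a shift passes 6.25 or a number of a turn 0.188, either way. A call with a gripper value outside its range is refused whole. The fingers move at their own pace and stop on an object; "grip_force" is the grip in N (left out, the last holds). Time passes only in rows, so rows that do not move let the fingers close. It gives the time, the measured TCP pose, the force and the opening at its end, in the units of the state.
- manip.get_state(): the state, without advancing time (a new reading comes with each control period).
- vision.get_image(name): name is "side" or "top" or "wrist"; returns the picture (480x640x3 uint8, red, green, blue); there is no depth.
- vision.camera_params(name): a dict with "vfov" (degrees; the focal length in pixels is half the picture's height over the tangent of half this angle, whatever the lens; pixels are square), "cx", "cy" (the principal point, pixels), "R" (3x3) and "t" (3): a world point X has camera coordinates R X + t. Camera axes: x right, y down, z forward; pixel columns grow to the right and rows downward; lengths in m; the calibration is good to about 2 mm. A picture is of the moment at which its call begins: read the wrist's pose just before it. camera_params takes no time and is no camera call; for the wrist camera it gives the pose at the moment of the call.
- ticket.sign_off(): hands the job in, once; it reports no verdict.
The state is a dict: "clock": time; "qpos": joint angles; "qd": joint speeds; "effort": joint torques, N m; "position": TCP position; "ee_rot": TCP orientation; "contact_force": force on the tool from outside, world axes, zero at the start; "moment": the same for the moment, N m; "width": finger opening in m.
Only numpy, scipy, OpenCV 4.12 (cv2) and the standard library are available. Lean on these libraries where they do the work, as an engineer would, in place of code of your own. Each camera call takes 0.05 s, during which the arm holds its last target.

## Task

Reset the interlock in the aluminium box with the wide rectangular cover: press the cover's round pad and let go so that it pops fully open, push the round button inside all the way in and release it, then swing the cover down and press it again until it latches shut, flush with the box. Use only the fingertips; pick nothing up, and leave the box with the square cover and the loose things on the bench where they are.

Things in the scene. Friction and masses are not known exactly. Their poses are not given: they have to be found in the camera images.
- wide_box: aluminium box 150 x 100 x 60 mm, screwed to the bench, with the wide cover in its top; origin under its centre; x axis along the hinge, y axis from the cover's free edge towards the hinge. The cover (dark plastic, 3 mm thick, flush with the top when latched) is 100 mm along the hinge and 56 mm from hinge to free edge
- wide_hinge (a point): middle of the wide cover's hinge line, level with the box's top face (60 mm above the bench), fixed to the box. x axis along the hinge; y axis from the cover's free edge towards the hinge, so the cover lies on the -y side when shut; z up. The box's top face runs on 22 mm behind the hinge (+y)
- wide_pad (a point): centre of the top of the wide cover's raised round press pad (18 mm across, 5 mm proud), 38 mm from the hinge, half-way along it; moves with the cover. Push-push latch: pushed fully down (4.5 mm, about 2 N, then a firm stop) and let go, the latched cover is released and swings open by itself in about 4 s; the open one, swung down, latches the same way
- wide_cover (a joint): angle of the wide cover, rad: 0 latched flush, positive open (2.0 fully open, leaning back past upright), -0.12 the stop of a push. An open cover is swung down from its outer side (from behind the hinge, a few N), pushed to the stop and let go: it returns to 0 and stays. A push short of -0.11 leaves the latch as it was; push slowly
- button_top (a point): centre of the top of the round grey button inside the wide box: 22 mm across, 41 mm from the hinge, 11 mm below the box's top face; the well round it is 102 mm along the hinge by 58 mm
- reset_button (a joint): travel of that button, m: 0 out, 0.004 fully pressed (about 4 N, springs back)
- square_hinge (a point): point on the hinge line of the other box's cover, at its middle, 60 mm above the bench; same axes as wide_hinge. That box is 106 x 100 x 60 mm, its cover 56 x 56 mm; not to be touched
- square_cover (a joint): angle of the square cover, rad, 0 latched; has the same latch
- adapter: loose steel coaxial adapter standing on end, 24 mm across, 34 mm tall; origin under its centre
- bottle: loose small white plastic bottle, 34 mm across, 65 mm tall; origin under its centre
- tape_roll: loose roll of tape lying flat, 90 mm across, 20 mm tall; origin under its centre
- parts_tray: loose open grey tray 120 x 90 x 30 mm; origin under its centre
- filter_block: loose aluminium block 60 x 45 x 30 mm; origin under its centre
- driver: loose screwdriver lying flat; origin under its middle
- card_box: loose cardboard box 90 x 70 x 45 mm; origin under its centre

How it is judged:
By the outcome, as a careful person would: the job done as asked, in the order asked, and still so for the second after the job is handed in, with the robot touching nothing.
It also fails if it takes over 64 s, if anything falls off the work surface, if the arm or the gripper's body presses on something with over 40 N, if the wrist force passes 120 N, or if a joint passes its speed limit or range.

## Working session

There is one attempt and no reset: what is moved stays moved. The work goes in short steps, Python scripts to look and compute and a tool call to move; the robot and the scene stay as the last step left them, time stands still between calls to the robot, and variables do not carry over. Pictures are saved under pics/ and viewed, and the job is handed in when it is done.

Besides the shell and the picture viewer there is one more tool, called after "Request:" by a JSON object that holds its "name" and its "arguments". arm_command: Moves the arm, as the interface text tells. Its arguments: {"type":"object","properties":{"increments":{"type":"array"},"grip_force":{"type":"number"}},"required":["increments"]}

```bash
mkdir -p pics; ls; python3 - <<'E'
from rig import manip, vision
import cv2
s=manip.get_state()
for k,v in s.items(): print(k,v)
for n in ["side","top","wrist"]:
    p=vision.camera_params(n); print(n,p)
    im=vision.get_image(n); cv2.imwrite(f"pics/{n}0.png",im[:,:,::-1])
E
```

```text
pics
clock 0.0
qpos [ 1.20399183e+00  2.76622419e-01  1.50609790e+00  1.08379956e-06
  1.36069801e+00 -1.20989485e-01]
qd [ 0.00078378  0.00068197  0.00107338  0.0025076  -0.00037346  0.00020111]
effort [ 1.08308781e-03 -4.16769898e+01 -2.45806789e+01 -1.29786267e-04
  1.08304448e-02 -9.92970655e-06]
position [0.13985383 0.55753359 0.40383782]
ee_rot [-0.55719478  0.55785952  0.43437547 -0.43548212]
contact_force [ 0.56690491 -0.12052387 -0.10950569]
moment [ 0.04732934 -0.00341102  0.05356708]
width 0.08552734784276322
side {'vfov': 57.86361445282037, 'cx': 322.18576308620464, 'cy': 234.7840957241187, 'R': array([[ 0.99968532, -0.02301831,  0.00997135],
       [-0.00556939, -0.59123851, -0.80647753],
       [ 0.02445919,  0.80616821, -0.59118066]]), 't': array([-0.47997574,  0.05747241,  1.11435937])}
top {'vfov': 47.05392825128652, 'cx': 312.709633668061, 'cy': 244.200632180869, 'R': array([[-0.0778135 , -0.99695699,  0.00467056],
       [-0.97004431,  0.0746299 , -0.2311805 ],
       [ 0.23012845, -0.02251962, -0.97289967]]), 't': array([0.02307386, 0.50357071, 1.30264083])}
wrist {'vfov': 62.11955041435898, 'cx': 327.22740151010044, 'cy': 231.42316649025562, 'R': array([[ 0.24282239,  0.9700673 , -0.00259121],
       [ 0.92245239, -0.2300754 ,  0.31007564],
       [ 0.30019807, -0.07768358, -0.95070836]]), 't': array([-0.57381738, -0.04025643,  0.38065764])}
```

View pics/side0.png

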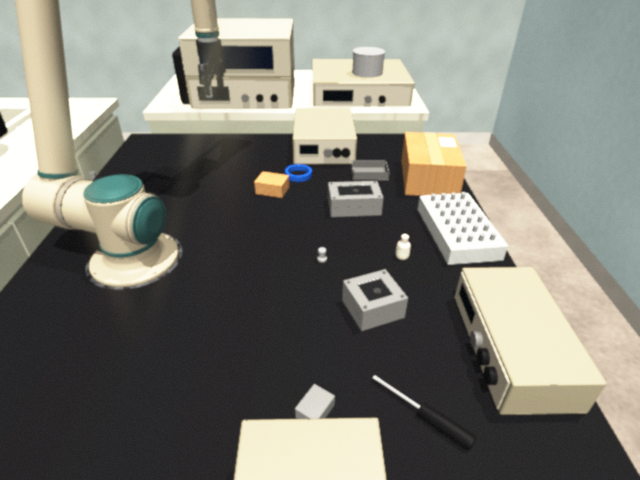

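View pics/top0.png

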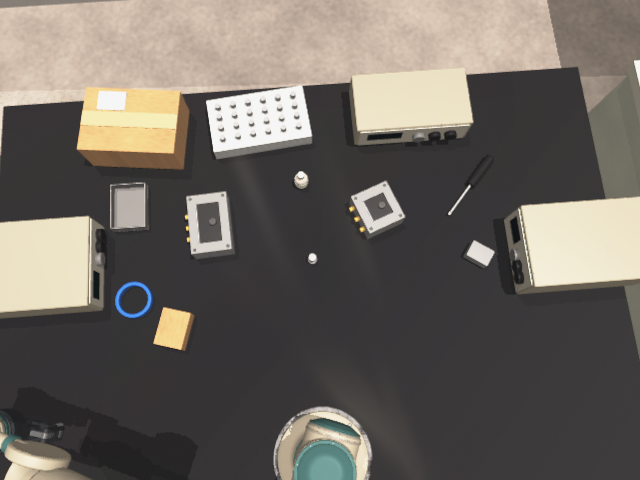

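View pics/wrist0.png

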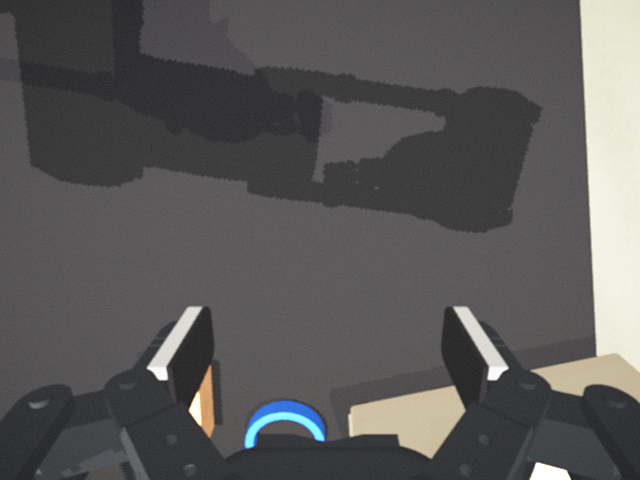

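```bash
cat > h.py <<'E'
import numpy as np, cv2
from rig import manip, vision
from scipy.spatial.transform import Rotation as Ro
def K(p):
    f=240/np.tan(np.radians(p['vfov'])/2); return np.array([[f,0,p['cx']],[0,f,p['cy']],[0,0,1]])
def proj(p,X):
    X=np.atleast_2d(X); c=X@np.array(p['R']).T+np.array(p['t']); u=c@K(p).T; return u[:,:2]/u[:,2:]
def ray(p,uv):
    R=np.array(p['R']);t=np.array(p['t']); C=-R.T@t
    d=R.T@np.linalg.solve(K(p),np.array([uv[0],uv[1],1.])); return C,d/np.linalg.norm(d)
def onz(p,uv,z):
    C,d=ray(p,uv); return C+d*(z-C[2])/d[2]
def tri(obs):
    A=np.zeros((3,3));b=np.zeros(3)
    for p,uv in obs:
        C,d=ray(p,uv);M=np.eye(3)-np.outer(d,d);A+=M;b+=M@C
    X=np.linalg.solve(A,b); return X,[np.round(proj(p,X)[0]-uv,1) for p,uv in obs]
def crop(im,x0,y0,x1,y1,s,name):
    c=cv2.resize(im[y0:y1,x0:x1],None,fx=s,fy=s,interpolation=cv2.INTER_CUBIC); cv2.imwrite(name,c)
E
python3 - <<'E'
from h import *
t=cv2.imread('pics/top0.png'); s=cv2.imread('pics/side0.png')
crop(t,165,175,255,275,6,'pics/t0c.png')
crop(s,310,170,400,230,8,'pics/s0c.png')
E
```

```text
(no output)
```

View pics/t0c.png

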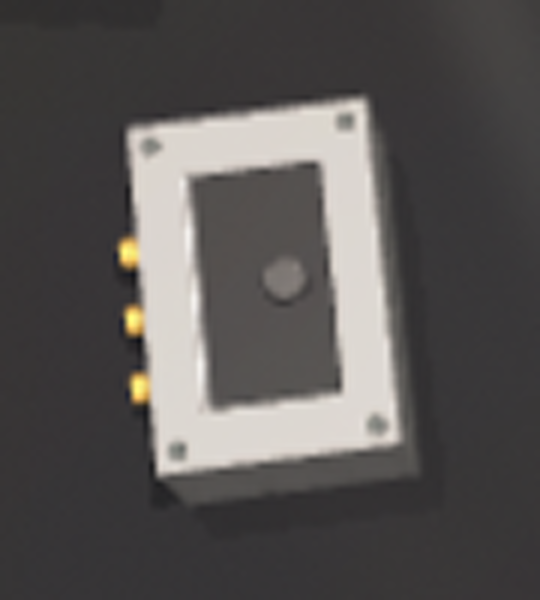

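View pics/s0c.png

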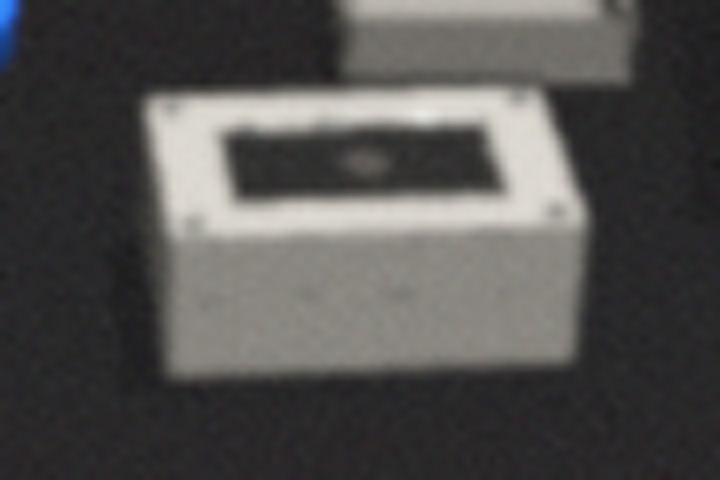

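The top view shows the wide cover with its pad at (212.5, 221.3) and a bright hinge line on the left (+y) side of the cover. In the side view the pad is at (355.8, 190.3).

```bash
python3 - <<'E'
from h import *
T=vision.camera_params('top');S=vision.camera_params('side')
tt=lambda a:(a[0]/6-.5+.083+165+0.0,a[1]/6-.417+175)
ss=lambda a:(a[0]/8-.44+310,a[1]/8-.44+170)
print('pad',tri([(T,tt((285,278))),(S,ss((366,162)))]))
# corners TL,TR,BR,BL in top ; side: TL(top img)=far-x,+y ...
tc=[(130,127),(368,97),(400,442),(158,472)]
sc=[(545,90),(588,225),(165,238),(145,98)]
for a,b in zip(tc,sc):
    print(tri([(T,tt(a)),(S,ss(b))]), onz(T,tt(a),.06))
# cover corners
for a in [(190,176),(318,163),(342,392),(210,408)]: print('cov',onz(T,tt(a),.06))
print('pad z65',onz(T,tt((285,278)),.065))
# others
for n,uv,z in [('adapter',(312,258),.034),('bottle',(301,180),.065),('sq',(380,205),.065),('card',(174,329),.045),('tape',(134,300),.02),('tray',(129,207),.03)]:
    print(n,np.round(onz(T,uv,z),3))
E
```

```text
pad (array([0.58174592, 0.22892547, 0.06313835]), [array([-0. , -0.2]), array([-0.1,  0. ])])
(array([0.65540774, 0.29255164, 0.05715171]), [array([-0.1, -0.5]), array([-0.4,  0.1])]) [0.65303436 0.29183567 0.06      ]
(array([0.65929969, 0.19199   , 0.05844222]), [array([-0., -0.]), array([-0.,  0.])]) [0.65866928 0.19177658 0.06      ]
(array([0.50788624, 0.18492725, 0.05835536]), [array([0.1, 0.5]), array([ 0.4, -0.1])]) [0.50876943 0.18488225 0.06      ]
(array([0.50334063, 0.28415868, 0.05943802]), [array([0. , 0.2]), array([ 0.2, -0. ])]) [0.50377182 0.28412604 0.06      ]
cov [0.62959069 0.26738346 0.06      ]
cov [0.63120071 0.2138404  0.06      ]
cov [0.53171745 0.2077534  0.06      ]
cov [0.52910136 0.2621019  0.06      ]
pad z65 [0.58077955 0.22858101 0.065     ]
adapter [ 0.475 -0.012  0.034]
bottle [0.671 0.001 0.065]
sq [ 0.59  -0.192  0.065]
card [0.324 0.333 0.045]
tape [0.405 0.436 0.02 ]
tray [0.644 0.445 0.03 ]
```

```bash
cat >> h.py <<'E'
YAW=0.0505
HX=np.array([0.5797,0.2661,0.06])
bx=np.array([np.cos(YAW),np.sin(YAW),0]);by=np.array([-np.sin(YAW),np.cos(YAW),0]);bz=np.array([0,0,1.])
def wq(q): return Ro.from_quat([q[1],q[2],q[3],q[0]])
def info(L=0.173):
    s=manip.get_state(); R=wq(s['ee_rot']).as_matrix(); p=np.array(s['position']); tip=p+R[:,2]*L
    d=tip-HX
    print('t %.2f'%s['clock'],'tcp',np.round(p,4),'tip',np.round(tip,4),'box(x,y,z)mm',np.round(1e3*np.array([d@bx,d@by,d[2]]),1),
      'F',np.round(s['contact_force'],2),'w',round(s['width'],4)); 
    print('q',np.round(s['qpos'],3)); print('R\n',np.round(R,4)); return s,R,p,tip
def todo(target_box_mm,ang=None,L=0.173):
    """tool-axis turn & shift (cm) to take tip to box coords with tool x along +-bx, z down"""
    s=manip.get_state(); R=wq(s['ee_rot']).as_matrix(); p=np.array(s['position'])
    t=np.array(target_box_mm)/1e3; tip=HX+t[0]*bx+t[1]*by+t[2]*bz
    for sg in (1,-1):
        X=sg*bx;Z=-bz;Rt=np.column_stack([X,np.cross(Z,X),Z])
        rv=Ro.from_matrix(R.T@Rt).as_rotvec()
        print('sg',sg,'turn',np.round(rv,3),'shift now-axes cm',np.round(100*R.T@(tip-Rt[:,2]*L-p),2),'shift final-axes cm',np.round(100*Rt.T@(tip-Rt[:,2]*L-p),2))
E
python3 - <<'E'
from h import *
info(); todo([0,-38,60])
W=vision.camera_params('wrist');s=manip.get_state();R=wq(s['ee_rot']).as_matrix()
print('cam in tool',R.T@(-W['R'].T@W['t']-s['position']))
E
```

```text
t 0.15 tcp [0.1399 0.5576 0.404 ] tip [-0.0279  0.5997  0.4041] box(x,y,z)mm [-590.   363.8  344.1] F [0.3  0.97 0.7 ] w 0.0853
q [ 1.204  0.276  1.506 -0.     1.361 -0.121]
R
 [[ 2.433e-01 -5.000e-04 -9.699e-01]
 [ 9.699e-01 -1.300e-03  2.433e-01]
 [-1.400e-03 -1.000e+00  2.000e-04]]
sg 1 turn [-1.334  0.989  0.987] shift now-axes cm [-21.19  11.13 -50.87] shift final-axes cm [42.46 35.13 11.1 ]
sg -1 turn [-1.055 -1.424 -1.425] shift now-axes cm [-21.19  11.13 -50.87] shift final-axes cm [-42.46 -35.13  11.1 ]
cam in tool [-1.52867201e-05  3.10560355e-02  8.00354553e-02]
```

Request:
{"name": "arm_command", "arguments": {"increments": [0,0.182,0,0,0,0,1,0,0.182,0,0,0,0,1,0,0.182,0,0,0,0,1,0,0.182,0,0,0,0,1,0,0.182,0,0,0,0,1,0,0.182,0,0,0,0,1,0,0.182,0,0,0,0,1], "grip_force": 40}}

```text
clock: 1.02
position: [0.1399, 0.5576, 0.4044]
ee_rot: [-0.707, 0.707, 0.016, -0.016]
contact_force: [0.2, 0.2, -0.4]
width: 0.0003
```

```bash
python3 - <<'E'
s=open('h.py').read()
s=s.replace("tip=p+R[:,2]*L","tip=p+R[:,1]*L").replace("Z=-bz;Rt=np.column_stack([X,np.cross(Z,X),Z])","Y=-bz;Rt=np.column_stack([X,Y,np.cross(X,Y)])").replace("Rt[:,2]*L","Rt[:,1]*L").replace("for sg in (1,-1)","for sg in (1,)")
open('h.py','w').write(s)
E
python3 - <<'E'
from h import *
info(); todo([0,-38,80])
E
```

```text
t 1.02 tcp [0.1399 0.5576 0.4044] tip [0.1398 0.5575 0.2314] box(x,y,z)mm [-424.6  313.3  171.4] F [ 0.24  0.18 -0.39] w 0.0003
q [ 1.204  0.276  1.505 -0.     1.361  1.159]
R
 [[ 9.99e-01 -2.00e-04 -4.50e-02]
 [ 4.50e-02 -7.00e-04  9.99e-01]
 [-3.00e-04 -1.00e+00 -6.00e-04]]
sg 1 turn [ 0.001 -0.005 -0.   ] shift now-axes cm [ 42.65   9.15 -34.9 ] shift final-axes cm [ 42.45   9.14 -35.14]
```

Request:
{"name": "arm_command", "arguments": {"increments": [0,-0.005,0,4.27,0.9,-3.49,1,0,0,0,4.27,0.9,-3.49,1,0,0,0,4.27,0.9,-3.49,1,0,0,0,4.27,0.9,-3.49,1,0,0,0,4.27,0.9,-3.49,1,0,0,0,4.27,0.9,-3.49,1,0,0,0,4.27,0.9,-3.49,1,0,0,0,4.27,0.9,-3.49,1]}}

```text
clock: 2.02
position: [0.4977, 0.2966, 0.3322]
ee_rot: [0.707, -0.707, -0.02, 0.02]
contact_force: [-0.0, 1.7, -0.1]
width: 0.0002
```

Request:
{"name": "arm_command", "arguments": {"increments": [0,0,0,4.27,0.9,-3.49,1,0,0,0,4.27,0.9,-3.49,1,0,0,0,0,0,0,1]}}

```text
clock: 2.4
position: [0.5884, 0.2303, 0.3131]
ee_rot: [-0.706, 0.707, 0.018, -0.018]
contact_force: [-0.3, 1.1, -0.5]
width: 0.0001
```

```bash
python3 - <<'E'
from h import *
info(); todo([0,-38,30])
W=vision.camera_params('wrist')
for n in ['wrist','side','top']:
    im=vision.get_image(n)[:,:,::-1]; cv2.imwrite(f'pics/{n}1.png',im)
    if n=='wrist':
        X=[HX+1e-3*(a*bx+b*by+c*bz) for a,b,c in [(0,0,0),(-50,0,0),(50,0,0),(0,-38,5),(-50,-56,0),(50,-56,0)]]
        print(np.round(proj(W,np.array(X)),1))
        v=im.copy()
        for u in proj(W,np.array(X)): cv2.circle(v,tuple(int(round(a)) for a in u),4,(0,0,255),1)
        cv2.imwrite('pics/wrist1m.png',v)
E
```

```text
t 2.40 tcp [0.5884 0.2303 0.3131] tip [0.5883 0.2301 0.1401] box(x,y,z)mm [  6.8 -36.4  80.1] F [-0.3   1.15 -0.47] w 0.0001
q [ 2.630e-01  4.200e-01  1.518e+00 -1.000e-03  1.204e+00  2.120e-01]
R
 [[ 9.987e-01 -4.000e-04 -5.150e-02]
 [ 5.150e-02 -1.300e-03  9.987e-01]
 [-5.000e-04 -1.000e+00 -1.200e-03]]
sg 1 turn [ 0.001  0.001 -0.   ] shift now-axes cm [-0.69  5.01 -0.17] shift final-axes cm [-0.69  5.01 -0.18]
[[315.8 181.8]
 [227.2 181.6]
 [404.6 181.9]
 [316.1 248. ]
 [234.3 272.7]
 [398.9 273.1]]
```

View pics/wrist1m.png

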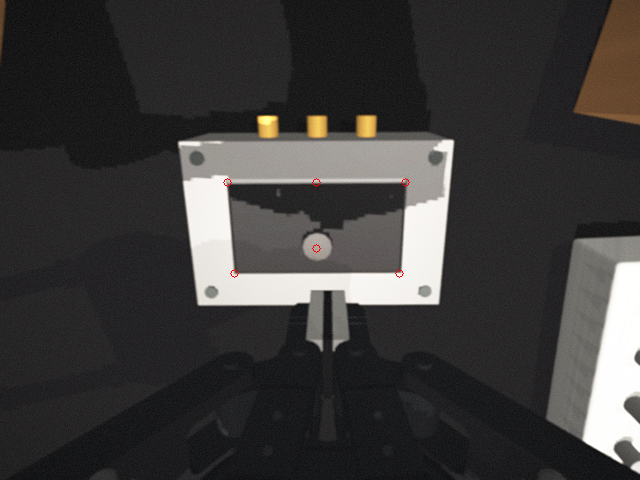

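View pics/side1.png

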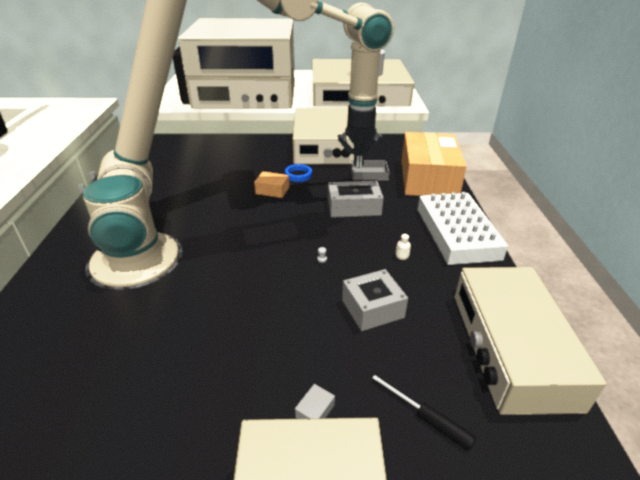

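The wrist view with my projected model overlaid agrees to about 1 px: pad at (317,247), hinge line at row ≈181. I'll descend onto the pad.

Request:
{"name": "arm_command", "arguments": {"increments": [0,0,0,-0.35,2.0,-0.08,1,0,0,0,-0.35,2.0,-0.08,1,0,0,0,0,2.0,0,1,0,0,0,0,0.8,0,1,0,0,0,0,0.15,0,1,0,0,0,0,0.1,0,1,0,0,0,0,0,0,1]}}

```text
clock: 3.42
position: [0.5789, 0.2311, 0.245]
ee_rot: [0.707, -0.707, -0.02, 0.019]
contact_force: [-0.7, -1.1, 0.4]
width: 0.0002
```

```bash
python3 - <<'E'
from h import *
info()
W=vision.camera_params('wrist')
cv2.imwrite('pics/w2.png',vision.get_image('wrist')[:,:,::-1])
E
```

```text
t 3.42 tcp [0.5789 0.2311 0.245 ] tip [0.5792 0.2312 0.072 ] box(x,y,z)mm [ -2.3 -34.8  12. ] F [-0.74 -1.12  0.36] w 0.0002
q [0.268 0.469 1.625 0.    1.047 0.212]
R
 [[ 9.984e-01  1.400e-03 -5.600e-02]
 [ 5.600e-02  5.000e-04  9.984e-01]
 [ 1.400e-03 -1.000e+00  4.000e-04]]
```

View pics/w2.png

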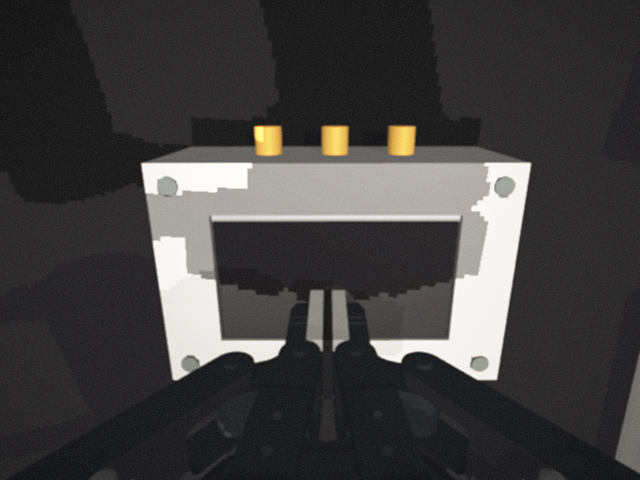

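Request:
{"name": "arm_command", "arguments": {"increments": [0,-0.005,0,0.2,0.2,-0.3,1,0,0,0,0,0.3,0,1,0,0,0,0,0.15,0,1,0,0,0,0,0.1,0,1,0,0,0,0,0.1,0,1,0,0,0,0,0,0,1]}}

```text
clock: 4.22
position: [0.581, 0.2279, 0.2359]
ee_rot: [-0.707, 0.707, 0.022, -0.021]
contact_force: [1.1, -2.0, 1.6]
width: 0.0
```

```bash
python3 - <<'E'
from h import *
info()
E
```

```text
t 4.22 tcp [0.581  0.2279 0.2359] tip [0.5811 0.2278 0.0629] box(x,y,z)mm [ -0.6 -38.3   2.9] F [ 1.13 -1.98  1.55] w 0.0
q [ 2.620e-01  4.790e-01  1.633e+00 -1.000e-03  1.030e+00  2.020e-01]
R
 [[ 9.981e-01  4.000e-04 -6.100e-02]
 [ 6.100e-02 -3.000e-04  9.981e-01]
 [ 4.000e-04 -1.000e+00 -4.000e-04]]
```

Request:
{"name": "arm_command", "arguments": {"increments": [0,0,0,0,0.1,0,1,0,0,0,0,0.1,0,1,0,0,0,0,0,0,1]}}

```text
clock: 4.6
position: [0.581, 0.2278, 0.2345]
ee_rot: [-0.707, 0.707, 0.022, -0.021]
contact_force: [-0.8, -3.5, 6.3]
width: -0.0001
```

Request:
{"name": "arm_command", "arguments": {"increments": [0,0,0,0,0.1,0,1,0,0,0,0,0.05,0,1,0,0,0,0,0,0,1]}}

```text
clock: 4.97
position: [0.5809, 0.2278, 0.2343]
ee_rot: [-0.707, 0.707, 0.022, -0.021]
contact_force: [-3.3, -4.3, 13.4]
width: -0.0003
```

Firm stop reached (13 N with the height unchanged). Now I'll lift clear and let the cover open.

Request:
{"name": "arm_command", "arguments": {"increments": [0,0,0,0,-0.5,0,1,0,0,0,0,-2,0,1,0,0,0,0,-3,-1,1,0,0,0,0,-3,-1,1,0,0,0,0,-3,-1,1,0,0,0,0,0,0,1]}}

```text
clock: 5.72
position: [0.5834, 0.1983, 0.3493]
ee_rot: [0.708, -0.706, -0.023, 0.02]
contact_force: [-1.1, -0.1, -0.2]
width: -0.0
```

Request:
{"name": "arm_command", "arguments": {"increments": [0,0,0,0,0,0,1,0,0,0,0,0,0,1,0,0,0,0,0,0,1,0,0,0,0,0,0,1,0,0,0,0,0,0,1,0,0,0,0,0,0,1,0,0,0,0,0,0,1,0,0,0,0,0,0,1]}}

```text
clock: 6.72
position: [0.5827, 0.1981, 0.3473]
ee_rot: [0.707, -0.707, -0.022, 0.021]
contact_force: [-0.1, -0.9, 0.6]
width: -0.0
```

Request:
{"name": "arm_command", "arguments": {"increments": [0,0,0,0,0,0,1,0,0,0,0,0,0,1,0,0,0,0,0,0,1,0,0,0,0,0,0,1,0,0,0,0,0,0,1,0,0,0,0,0,0,1,0,0,0,0,0,0,1,0,0,0,0,0,0,1]}}

```text
clock: 7.72
position: [0.5827, 0.1982, 0.3472]
ee_rot: [0.707, -0.707, -0.022, 0.022]
contact_force: [-0.1, -0.2, -0.0]
width: 0.0002
```

```bash
python3 - <<'E'
from h import *
info()
W=vision.camera_params('wrist')
cv2.imwrite('pics/w3.png',vision.get_image('wrist')[:,:,::-1])
crop(vision.get_image('side')[:,:,::-1],300,140,400,240,6,'pics/s3c.png')
print(np.round(proj(W,np.array([HX-.041*by-.011*bz,HX-0.041*by])),1))
E
```

```text
t 7.72 tcp [0.5827 0.1982 0.3472] tip [0.5827 0.1982 0.1742] box(x,y,z)mm [ -0.4 -68.  114.2] F [-0.07 -0.16 -0.01] w 0.0002
q [0.215 0.372 1.507 0.    1.263 0.154]
R
 [[ 9.981e-01 -0.000e+00 -6.100e-02]
 [ 6.100e-02  1.000e-04  9.981e-01]
 [-0.000e+00 -1.000e+00  1.000e-04]]
[[328.9 182.7]
 [328.9 186.1]]
```

View pics/w3.png

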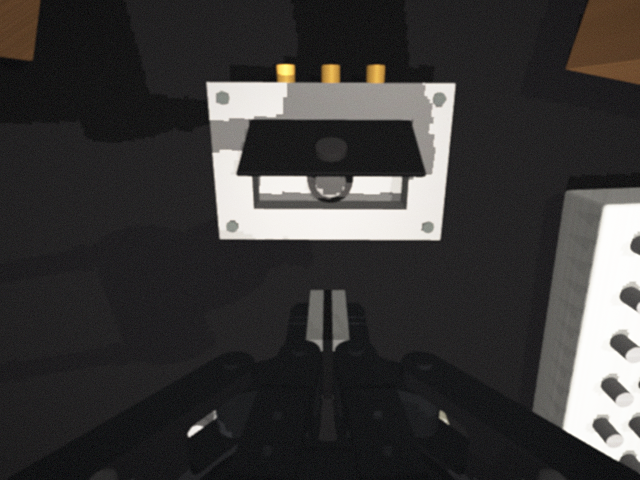

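View pics/s3c.png

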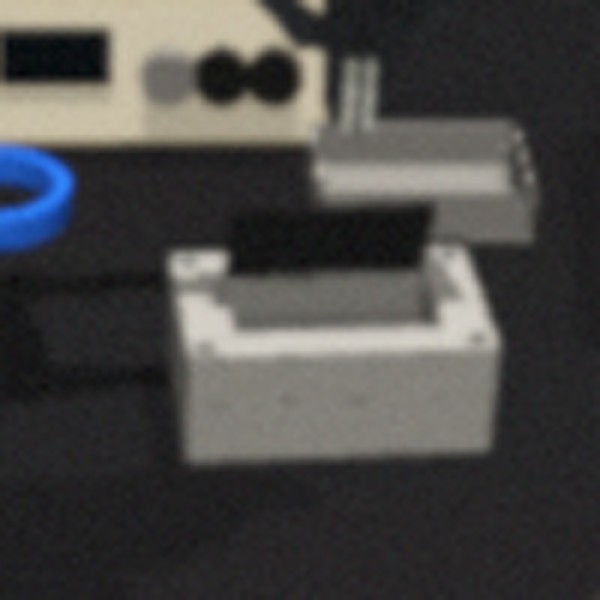

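The latch released: the cover is about half open, with its free edge at row ~175 in the wrist view and the button visible at (329,183). Waiting for it to open fully.

Request:
{"name": "arm_command", "arguments": {"increments": [0,0,0,0,0,0,1,0,0,0,0,0,0,1,0,0,0,0,0,0,1,0,0,0,0,0,0,1,0,0,0,0,0,0,1,0,0,0,0,0,0,1,0,0,0,0,0,0,1,0,0,0,0,0,0,1]}}

```text
clock: 8.82
position: [0.5827, 0.1981, 0.3472]
ee_rot: [0.707, -0.707, -0.022, 0.022]
contact_force: [-0.3, -0.3, 0.1]
width: 0.0
```

Request:
{"name": "arm_command", "arguments": {"increments": [0,0,0,0,0,0,1,0,0,0,0,0,0,1,0,0,0,0,0,0,1,0,0,0,0,0,0,1,0,0,0,0,0,0,1,0,0,0,0,0,0,1,0,0,0,0,0,0,1,0,0,0,0,0,0,1]}}

```text
clock: 9.82
position: [0.5827, 0.1981, 0.3472]
ee_rot: [0.707, -0.707, -0.022, 0.022]
contact_force: [0.0, -0.4, 0.3]
width: -0.0002
```

```bash
python3 - <<'E'
from h import *
todo([0,-41,5])
W=vision.camera_params('wrist')
im=vision.get_image('wrist')[:,:,::-1].copy()
d=lambda th:-np.cos(th)*by+np.sin(th)*bz
X=np.array([HX-.041*by-.011*bz]+[HX+.056*d(th)+x*bx for th in (1.6,1.8,2.0) for x in(-.05,.05)])
for u in proj(W,X): cv2.circle(im,tuple(int(round(a)) for a in u),3,(0,0,255),1)
cv2.imwrite('pics/w4.png',im)
crop(vision.get_image('side')[:,:,::-1],300,140,400,240,6,'pics/s4c.png')
E
```

```text
sg 1 turn [-0.     0.011  0.   ] shift now-axes cm [ 0.07 10.92  2.7 ] shift final-axes cm [ 0.04 10.92  2.7 ]
```

View pics/w4.png

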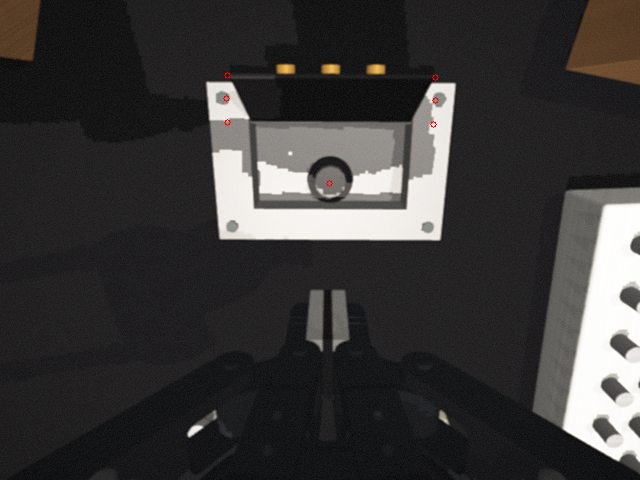

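View pics/s4c.png

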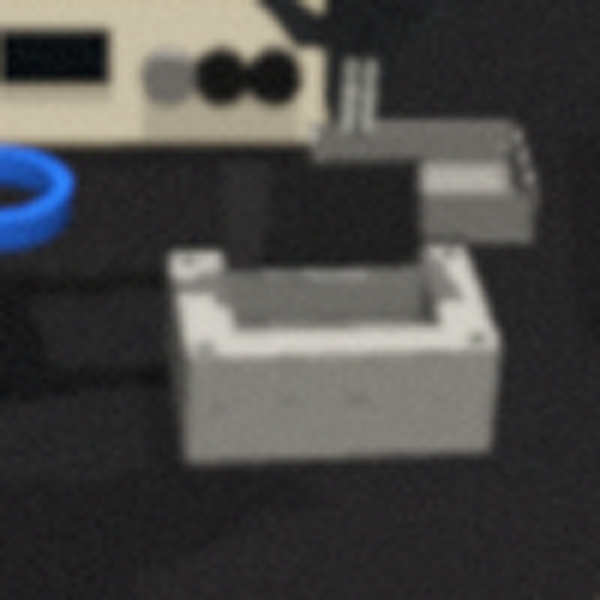

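The cover is fully open: its free edge matches the 2.0 rad projection, and the button at (330,181) matches its prediction. Now pressing the button.

Request:
{"name": "arm_command", "arguments": {"increments": [0,0.011,0,0,2.5,0.9,1,0,0,0,0,2.5,0.9,1,0,0,0,0,2.5,0.9,1,0,0,0,0,2.0,0,1,0,0,0,0,1.2,0,1,0,0,0,0,0.7,0,1,0,0,0,0,0,0,1]}}

```text
clock: 10.8
position: [0.5814, 0.225, 0.2331]
ee_rot: [0.707, -0.707, -0.018, 0.018]
contact_force: [0.1, -0.2, 0.5]
width: 0.0001
```

```bash
python3 - <<'E'
from h import *
info()
cv2.imwrite('pics/w5.png',vision.get_image('wrist')[:,:,::-1])
E
```

```text
t 10.80 tcp [0.5814 0.225  0.2331] tip [0.5813 0.225  0.0601] box(x,y,z)mm [ -0.4 -41.1   0.1] F [ 0.14 -0.19  0.55] w 0.0001
q [0.258 0.481 1.637 0.    1.024 0.208]
R
 [[ 9.988e-01 -2.000e-04 -4.980e-02]
 [ 4.980e-02  0.000e+00  9.988e-01]
 [-2.000e-04 -1.000e+00  0.000e+00]]
```

View pics/w5.png

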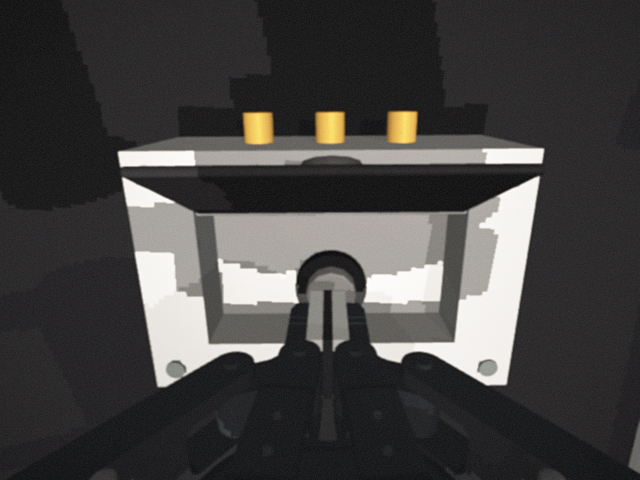

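The fingertips are over the button at (330,290) and clear of the cover. I'll push down slowly.

Request:
{"name": "arm_command", "arguments": {"increments": [0,0,0,0,0.5,0,1,0,0,0,0,0.4,0,1,0,0,0,0,0.2,0,1,0,0,0,0,0.1,0,1,0,0,0,0,0.1,0,1,0,0,0,0,0.1,0,1,0,0,0,0,0,0,1]}}

```text
clock: 11.72
position: [0.5812, 0.2251, 0.2194]
ee_rot: [-0.707, 0.707, 0.018, -0.018]
contact_force: [-1.9, 0.1, 3.7]
width: 0.0002
```

Request:
{"name": "arm_command", "arguments": {"increments": [0,0,0,0,0.1,0,1,0,0,0,0,0.05,0,1,0,0,0,0,0,0,1]}}

```text
clock: 12.1
position: [0.5812, 0.2251, 0.2184]
ee_rot: [-0.707, 0.707, 0.018, -0.018]
contact_force: [-3.8, -0.9, 7.2]
width: -0.0002
```

Request:
{"name": "arm_command", "arguments": {"increments": [0,0,0,0,0.1,0,1,0,0,0,0,0.1,0,1,0,0,0,0,0,0,1,0,0,0,0,0,0,1]}}

```text
clock: 12.6
position: [0.5811, 0.2251, 0.2182]
ee_rot: [0.707, -0.707, -0.018, 0.017]
contact_force: [-5.5, -1.5, 17.7]
width: -0.0002
```

```bash
python3 - <<'E'
from h import *
info()
E
```

```text
t 12.60 tcp [0.5811 0.2251 0.2182] tip [0.5812 0.2251 0.0452] box(x,y,z)mm [ -0.5 -41.  -14.8] F [-5.54 -1.54 17.66] w -0.0002
q [ 0.258  0.496  1.654 -0.     0.99   0.208]
R
 [[ 9.987e-01  1.000e-03 -5.010e-02]
 [ 5.010e-02  2.000e-04  9.987e-01]
 [ 1.000e-03 -1.000e+00  1.000e-04]]
```

The button bottomed at 4 mm (17.7 N, no further motion). Releasing, lifting, and moving behind the hinge.

Request:
{"name": "arm_command", "arguments": {"increments": [0,0,0,0,-0.8,0,1,0,0,0,0,-2,0,1,0,0,0,0,-3,0,1,0,0,0,0,-3,0,1,0,0,0,0,-3,0,1,0,0,0,0,0,0,1]}}

```text
clock: 13.35
position: [0.5823, 0.2255, 0.336]
ee_rot: [0.707, -0.706, -0.02, 0.016]
contact_force: [0.7, -0.3, 0.1]
width: -0.0005
```

```bash
python3 - <<'E'
from h import *
info(); todo([0,62,100]); 
cv2.imwrite('pics/w6.png',vision.get_image('wrist')[:,:,::-1])
prev=None
for th in np.arange(2.0,-.01,-0.1):
    r=36 if th>np.pi/2 else 36+10*(1-th/(np.pi/2))
    y=-r*np.cos(th)+5*np.sin(th)+11; z=r*np.sin(th)+5*np.cos(th)
    print('%.1f y %.1f z %.1f'%(th,y,z), '' if prev is None else 'dtz %.2f dty %.2f cm'%((y-prev[0])/10,-(z-prev[1])/10)); prev=(y,z)
E
```

```text
t 13.35 tcp [0.5823 0.2255 0.336 ] tip [0.5834 0.2258 0.163 ] box(x,y,z)mm [  1.6 -40.5 103. ] F [ 0.68 -0.34  0.1 ] w -0.0005
q [0.258 0.391 1.506 0.    1.239 0.208]
R
 [[ 0.9987  0.0061 -0.05  ]
 [ 0.05    0.0018  0.9987]
 [ 0.0062 -1.      0.0015]]
sg 1 turn [-0.002 -0.     0.006] shift now-axes cm [-0.06  0.32 10.27] shift final-axes cm [-0.06  0.3  10.27]
2.0 y 30.5 z 30.7 
1.9 y 27.4 z 32.5 dtz -0.32 dty -0.18 cm
1.8 y 24.0 z 33.9 dtz -0.33 dty -0.15 cm
1.7 y 20.6 z 35.1 dtz -0.35 dty -0.11 cm
1.6 y 17.0 z 35.8 dtz -0.35 dty -0.08 cm
1.5 y 13.4 z 36.7 dtz -0.36 dty -0.09 cm
1.4 y 9.6 z 37.4 dtz -0.38 dty -0.07 cm
1.3 y 5.7 z 37.7 dtz -0.39 dty -0.03 cm
1.2 y 1.8 z 37.6 dtz -0.40 dty 0.01 cm
1.1 y -2.2 z 37.0 dtz -0.40 dty 0.05 cm
1.0 y -6.2 z 36.1 dtz -0.40 dty 0.10 cm
0.9 y -10.1 z 34.7 dtz -0.39 dty 0.14 cm
0.8 y -13.9 z 32.8 dtz -0.38 dty 0.18 cm
0.7 y -17.6 z 30.6 dtz -0.36 dty 0.22 cm
0.6 y -21.0 z 27.9 dtz -0.34 dty 0.26 cm
0.5 y -24.2 z 24.9 dtz -0.32 dty 0.30 cm
0.4 y -27.1 z 21.5 dtz -0.29 dty 0.34 cm
0.3 y -29.6 z 17.8 dtz -0.26 dty 0.37 cm
0.2 y -31.8 z 13.8 dtz -0.22 dty 0.40 cm
0.1 y -33.6 z 9.5 dtz -0.18 dty 0.43 cm
-0.0 y -35.0 z 5.0 dtz -0.14 dty 0.45 cm
```

View pics/w6.png

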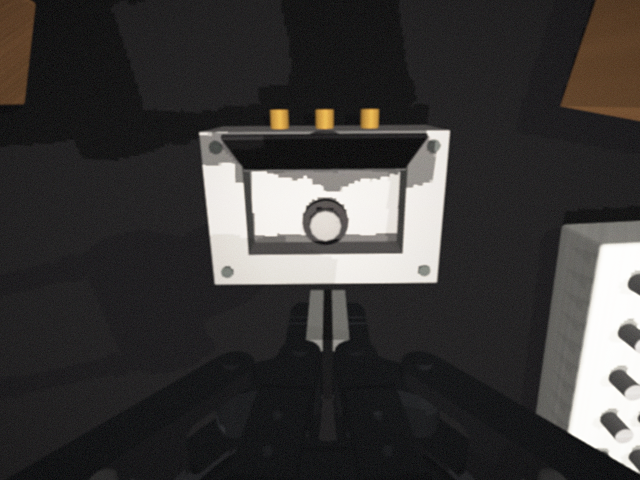

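The button is back out at (325,225) and the cover is still fully open. Moving behind the cover.

Request:
{"name": "arm_command", "arguments": {"increments": [0,0,0,0,0,2.5,1,0,0,0,0,0,3.0,1,0,0,0,0,0,3.0,1,0,0,0,0,0.5,1.7,1,0,0,0,0,2.5,0,1,0,0,0,0,2.5,0,1,0,0,0,0,1.5,0,1,0,0,0,0,0,0,1]}}

```text
clock: 14.4
position: [0.5758, 0.3265, 0.2617]
ee_rot: [-0.706, 0.707, 0.016, -0.019]
contact_force: [0.9, -0.3, 0.5]
width: 0.0
```

```bash
python3 - <<'E'
from h import *
info(); todo([0,36,31])
crop(vision.get_image('side')[:,:,::-1],300,100,420,220,5,'pics/s7c.png')
E
```

```text
t 14.40 tcp [0.5758 0.3265 0.2617] tip [0.5752 0.3263 0.0887] box(x,y,z)mm [-1.5 60.3 28.7] F [ 0.94 -0.28  0.53] w 0.0
q [ 0.411  0.505  1.509 -0.     1.131  0.361]
R
 [[ 0.9988 -0.0034 -0.0497]
 [ 0.0497 -0.0016  0.9988]
 [-0.0035 -1.     -0.0014]]
sg 1 turn [ 0.001 -0.001 -0.004] shift now-axes cm [ 0.09 -0.22 -2.46] shift final-axes cm [ 0.09 -0.23 -2.46]
```

View pics/s7c.png

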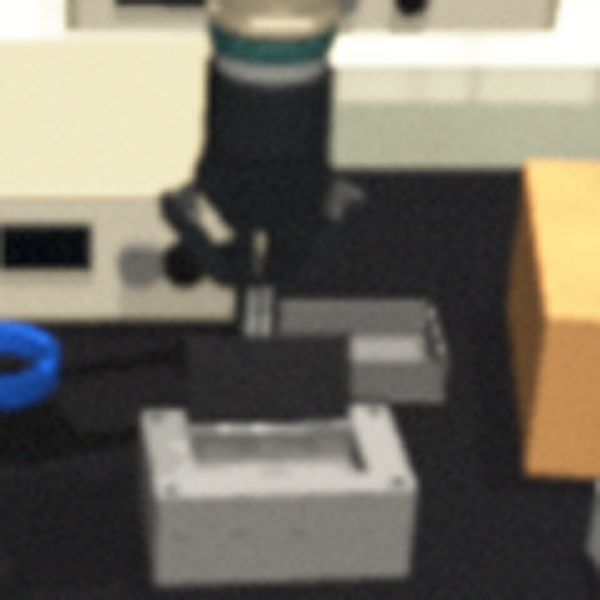

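The fingers are behind the cover (side crop around (258,310)). Starting the swing.

Request:
{"name": "arm_command", "arguments": {"increments": [0,0,-0.004,0.1,-0.2,-1.2,1,0,0,0,0,0,-1.2,1,0,0,0,0,-0.1,-0.5,1,0,0,0,0,-0.1,-0.4,1,0,0,0,0,-0.1,-0.3,1,0,0,0,0,-0.1,-0.3,1,0,0,0,0,0,0,1]}}

```text
clock: 15.32
position: [0.579, 0.2877, 0.2695]
ee_rot: [-0.707, 0.707, 0.019, -0.016]
contact_force: [0.5, 0.7, -1.0]
width: 0.0001
```

```bash
python3 - <<'E'
from h import *
info()
E
```

```text
t 15.32 tcp [0.579  0.2877 0.2695] tip [0.5796 0.2876 0.0965] box(x,y,z)mm [ 1.  21.5 36.5] F [ 0.52  0.69 -0.99] w 0.0001
q [ 0.354  0.476  1.541 -0.002  1.122  0.305]
R
 [[ 9.987e-01  3.500e-03 -5.000e-02]
 [ 5.000e-02 -6.000e-04  9.987e-01]
 [ 3.500e-03 -1.000e+00 -8.000e-04]]
```

Request:
{"name": "arm_command", "arguments": {"increments": [0,0,0,-0.1,0,-0.4,1,0,0,0,0,-0.05,-0.36,1,0,0,0,0,-0.05,-0.38,1,0,0,0,0,0,-0.39,1,0,0,0,0,0,-0.4,1,0,0,0,0,0,0,1]}}

```text
clock: 16.08
position: [0.5789, 0.2682, 0.2706]
ee_rot: [-0.707, 0.707, 0.019, -0.016]
contact_force: [0.1, 1.3, -0.6]
width: 0.0004
```

```bash
python3 - <<'E'
from h import *
info()
crop(vision.get_image('side')[:,:,::-1],300,120,420,220,5,'pics/s8c.png')
cv2.imwrite('pics/w8.png',vision.get_image('wrist')[:,:,::-1])
E
```

```text
t 16.07 tcp [0.5789 0.2682 0.2706] tip [0.5795 0.2681 0.0976] box(x,y,z)mm [-0.1  2.  37.6] F [ 0.11  1.27 -0.56] w 0.0004
q [ 0.325  0.463  1.56  -0.002  1.115  0.276]
R
 [[ 9.988e-01  3.300e-03 -4.970e-02]
 [ 4.970e-02 -6.000e-04  9.988e-01]
 [ 3.200e-03 -1.000e+00 -8.000e-04]]
```

View pics/s8c.png

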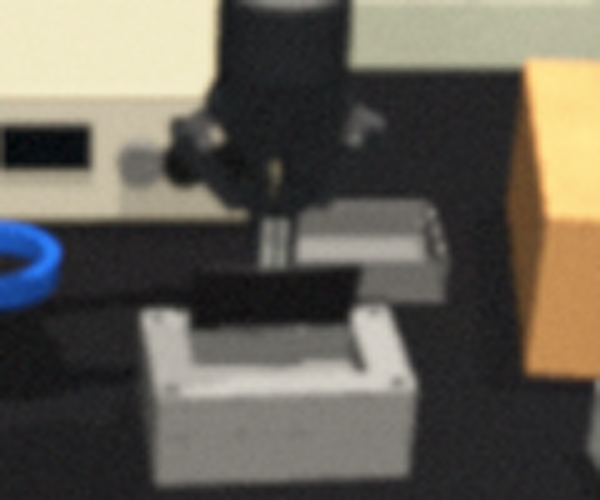

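View pics/w8.png

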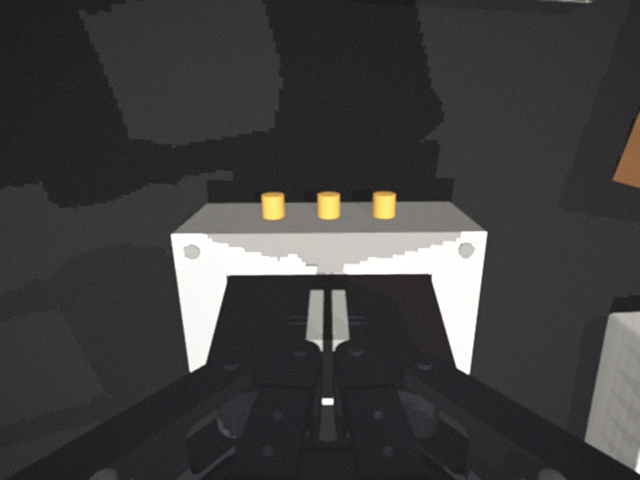

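The cover follows (side crop: lifted edge at row 268; wrist: its outer face under the fingers). Continuing along the arc.

Request:
{"name": "arm_command", "arguments": {"increments": [0,0,0,0,0.05,-0.4,1,0,0,0,0,0.1,-0.4,1,0,0,0,0,0.14,-0.39,1,0,0,0,0,0.18,-0.38,1,0,0,0,0,0.22,-0.36,1,0,0,0,0,0.26,-0.34,1,0,0,0,0,0,0,1]}}

```text
clock: 17.05
position: [0.5803, 0.2455, 0.261]
ee_rot: [-0.707, 0.707, 0.019, -0.016]
contact_force: [-0.0, 1.4, -0.2]
width: -0.0004
```

```bash
python3 - <<'E'
from h import *
info()
crop(vision.get_image('side')[:,:,::-1],300,120,420,220,5,'pics/s9c.png')
E
```

```text
t 17.05 tcp [0.5803 0.2455 0.261 ] tip [0.581  0.2454 0.088 ] box(x,y,z)mm [  0.3 -20.7  28. ] F [-0.03  1.38 -0.21] w -0.0004
q [ 0.29   0.462  1.591 -0.002  1.086  0.241]
R
 [[ 9.987e-01  3.900e-03 -4.990e-02]
 [ 4.990e-02 -6.000e-04  9.988e-01]
 [ 3.900e-03 -1.000e+00 -8.000e-04]]
```

View pics/s9c.png

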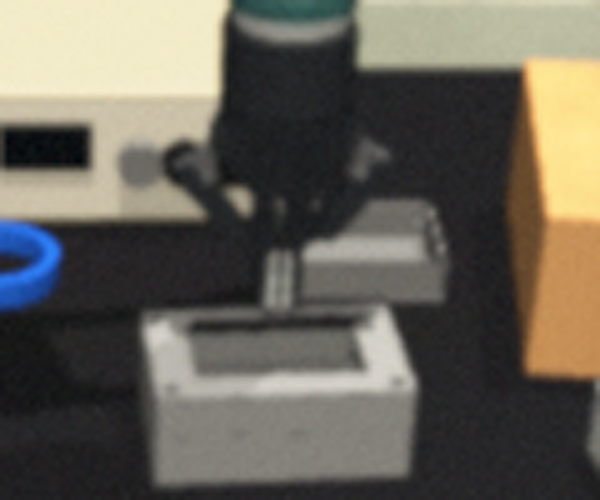

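The cover is now seen edge-on at row ~325, as it should be near 0.6 rad. Continuing.

Request:
{"name": "arm_command", "arguments": {"increments": [0,0,0,0,0.3,-0.32,1,0,0,0,0,0.34,-0.29,1,0,0,0,0,0.37,-0.27,1,0,0,0,0,0.4,-0.25,1,0,0,0,0,0,0,1]}}

```text
clock: 17.73
position: [0.5809, 0.2343, 0.2466]
ee_rot: [-0.707, 0.707, 0.019, -0.016]
contact_force: [-0.5, -0.4, 0.5]
width: 0.0001
```

```bash
python3 - <<'E'
from h import *
info()
crop(vision.get_image('side')[:,:,::-1],300,120,420,220,5,'pics/s10c.png')
cv2.imwrite('pics/w10.png',vision.get_image('wrist')[:,:,::-1])
E
```

```text
t 17.73 tcp [0.5809 0.2343 0.2466] tip [0.5815 0.2342 0.0736] box(x,y,z)mm [  0.1 -32.   13.6] F [-0.45 -0.36  0.51] w 0.0001
q [ 0.273  0.471  1.616 -0.002  1.052  0.224]
R
 [[ 9.987e-01  3.400e-03 -4.990e-02]
 [ 4.990e-02 -8.000e-04  9.988e-01]
 [ 3.400e-03 -1.000e+00 -9.000e-04]]
```

View pics/s10c.png

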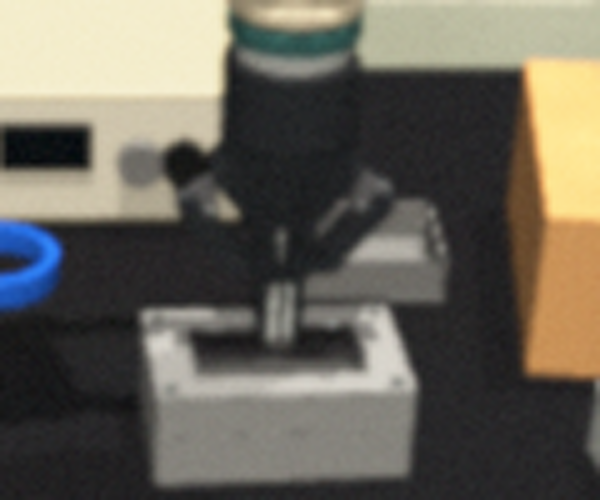

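View pics/w10.png

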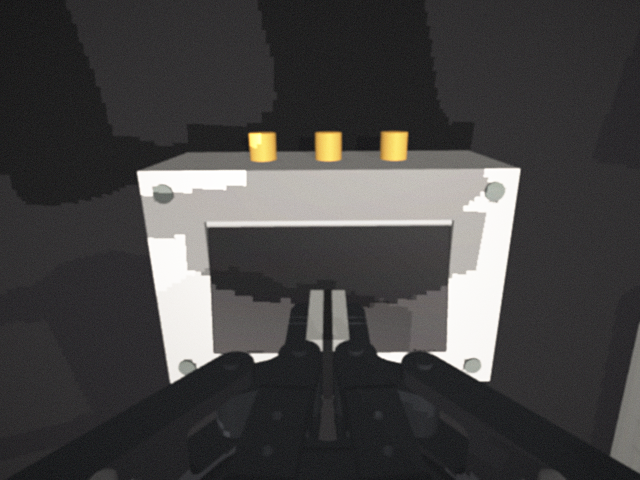

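The cover is nearly shut under the fingers. Now slowly down to the stop.

Request:
{"name": "arm_command", "arguments": {"increments": [0,0,0,0,0.3,-0.25,1,0,0,0,0,0.3,-0.2,1,0,0,0,0,0.2,-0.15,1,0,0,0,0,0.1,0,1,0,0,0,0,0.1,0,1,0,0,0,0,0.1,0,1,0,0,0,0,0,0,1]}}

```text
clock: 18.7
position: [0.5812, 0.2284, 0.2362]
ee_rot: [-0.707, 0.707, 0.019, -0.016]
contact_force: [-0.3, -2.2, 2.7]
width: 0.0
```

```bash
python3 - <<'E'
from h import *
info()
E
```

```text
t 18.70 tcp [0.5812 0.2284 0.2362] tip [0.582  0.2283 0.0632] box(x,y,z)mm [  0.3 -37.8   3.2] F [-0.26 -2.19  2.71] w 0.0
q [ 0.264  0.479  1.633 -0.002  1.026  0.214]
R
 [[ 9.987e-01  4.100e-03 -5.020e-02]
 [ 5.020e-02 -6.000e-04  9.987e-01]
 [ 4.100e-03 -1.000e+00 -8.000e-04]]
```

Request:
{"name": "arm_command", "arguments": {"increments": [0,0,0,0,0.1,0,1,0,0,0,0,0.1,0,1,0,0,0,0,0,0,1]}}

```text
clock: 19.08
position: [0.5812, 0.2284, 0.2346]
ee_rot: [-0.707, 0.707, 0.019, -0.016]
contact_force: [-0.4, -3.3, 6.0]
width: 0.0001
```

Request:
{"name": "arm_command", "arguments": {"increments": [0,0,0,0,0.1,0,1,0,0,0,0,0.05,0,1,0,0,0,0,0,0,1,0,0,0,0,0,0,1]}}

```text
clock: 19.58
position: [0.5812, 0.2283, 0.2344]
ee_rot: [-0.707, 0.707, 0.02, -0.016]
contact_force: [-2.5, -4.5, 12.6]
width: 0.0001
```

Same depth and force as the first press (0.2344 m, 12.6 N). Releasing slowly, then lifting.

Request:
{"name": "arm_command", "arguments": {"increments": [0,0,0,0,-0.25,0,1,0,0,0,0,-0.2,0,1,0,0,0,0,-0.3,0,1,0,0,0,0,-1,0,1,0,0,0,0,-2.5,0,1,0,0,0,0,-3,-1,1,0,0,0,0,-3,-2,1,0,0,0,0,0,0,1]}}

```text
clock: 20.58
position: [0.5831, 0.1983, 0.3382]
ee_rot: [0.707, -0.706, -0.021, 0.014]
contact_force: [0.6, -0.5, -0.3]
width: -0.0
```

Request:
{"name": "arm_command", "arguments": {"increments": [0,0,0,0,0,0,1,0,0,0,0,0,0,1,0,0,0,0,0,0,1,0,0,0,0,0,0,1,0,0,0,0,0,0,1,0,0,0,0,0,0,1,0,0,0,0,0,0,1,0,0,0,0,0,0,1]}}

```text
clock: 21.58
position: [0.5823, 0.1988, 0.3352]
ee_rot: [0.707, -0.707, -0.019, 0.016]
contact_force: [0.1, -0.2, 0.2]
width: 0.0001
```

```bash
python3 - <<'E'
from h import *
info()
W=vision.camera_params('wrist')
im=vision.get_image('wrist')[:,:,::-1].copy()
X=np.array([HX-.038*by+.005*bz]+[HX+x*bx-.056*by for x in(-.05,.05)])
for u in proj(W,X): cv2.circle(im,tuple(int(round(a)) for a in u),3,(0,0,255),1)
cv2.imwrite('pics/w11.png',im)
crop(vision.get_image('side')[:,:,::-1],300,140,400,240,6,'pics/s11c.png')
cv2.imwrite('pics/top11.png',vision.get_image('top')[:,:,::-1])
E
```

```text
t 21.57 tcp [0.5823 0.1988 0.3352] tip [0.583  0.1988 0.1622] box(x,y,z)mm [-1.000e-01 -6.730e+01  1.022e+02] F [ 0.1  -0.18  0.16] w 0.0001
q [ 2.160e-01  3.790e-01  1.527e+00 -1.000e-03  1.231e+00  1.660e-01]
R
 [[ 9.987e-01  4.100e-03 -5.000e-02]
 [ 5.000e-02  3.000e-04  9.988e-01]
 [ 4.100e-03 -1.000e+00  1.000e-04]]
```

View pics/w11.png

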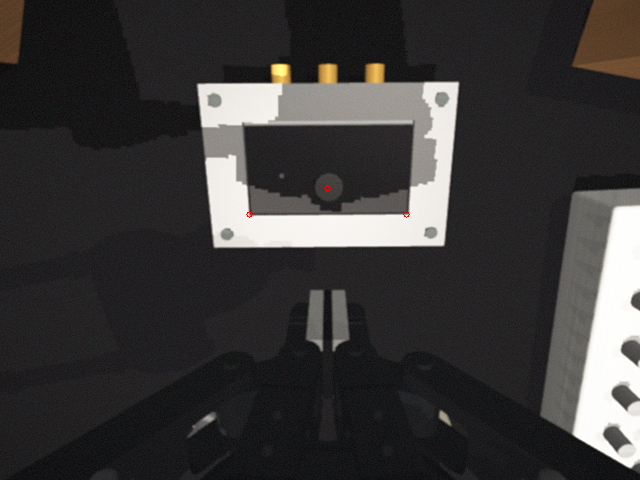

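View pics/s11c.png

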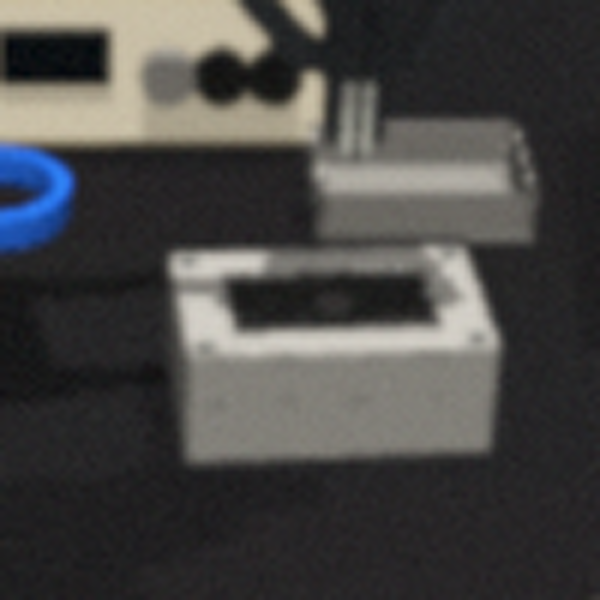

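View pics/top11.png

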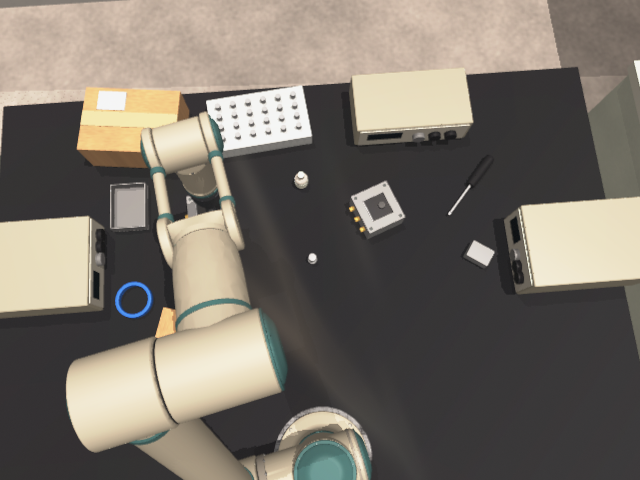

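The cover is shut, with its free corners on the flush projection at (249,214) and (406,214), and everything else is in place. I'll wait a second and compare once more before sign-off.

Request:
{"name": "arm_command", "arguments": {"increments": [0,0,0,0,0,0,1,0,0,0,0,0,0,1,0,0,0,0,0,0,1,0,0,0,0,0,0,1,0,0,0,0,0,0,1,0,0,0,0,0,0,1,0,0,0,0,0,0,1,0,0,0,0,0,0,1]}}

```text
clock: 22.72
position: [0.5823, 0.1988, 0.3351]
ee_rot: [0.707, -0.707, -0.019, 0.016]
contact_force: [0.5, -0.7, -0.3]
width: 0.0001
```

```bash
python3 - <<'E'
from h import *
im=vision.get_image('wrist')[:,:,::-1]; o=cv2.imread('pics/w11.png')
d=np.abs(im.astype(int)-o)[60:260,190:470].max(2)
print('changed px >40:',(d>40).sum(),'(marks incl.)')
t0=cv2.imread('pics/top0.png');t1=cv2.imread('pics/top11.png')
d=np.abs(cv2.GaussianBlur(t1,(3,3),0).astype(int)-cv2.GaussianBlur(t0,(3,3),0)).max(2)
for n,(x,y,w) in dict(adapter=(312,258,12),bottle=(301,180,14),sq=(377,208,35),driver=(470,185,30),filt=(480,254,18),tray=(129,207,24),tape=(134,300,20)).items():
    print(n,(d[y-w:y+w,x-w:x+w]>30).sum())
from rig import ticket
print(ticket.sign_off())
E
```

```text
changed px >40: 65 (marks incl.)
adapter 0
bottle 0
sq 0
driver 0
filt 0
tray 0
tape 0
the job is handed in; nothing more can be done
None
```

The interlock is reset and the job is handed in at about 23 s of the 64 s limit. I used only the shut fingertips.

- **Opening the cover:** I pressed the pad to its firm stop (about 13 N) and let go. The cover swung fully open; its free edge matched the 2.0 rad projection in the wrist view.
- **Pressing the button:** I pushed it down until it stopped, about 4 mm in by the fingertip height (about 18 N). After I lifted off, the picture showed it back out.
- **Closing the cover:** I swung it down from behind the hinge and pressed it to the same depth and force as the first press, then released it.

**Last checks:**
- About 3 s after release the cover was still shut. Its free corners sat on the flush projection, and the wrist picture had not changed apart from my own markers. The arm was about 10 cm clear and touching nothing.
- The adapter, bottle, square-cover box, driver, filter block, tray and tape showed no change in the top view.
- The card box was partly hidden by the arm in that last top picture, so I did not compare it. The arm's path stayed well above it.
- No check failed or disagreed. The fingertip did stray 2–3 mm from the target before the first press, and I corrected that before touching the pad.

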